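# Load the vial carrier and set its spacer leg for the cool box

### The arm

A 6-joint arm with a two-finger parallel gripper is mounted at the origin on the work surface. World frame = base frame: x ahead of the robot, y to its left, z up, the work surface at z = 0. Lengths are in m, angles in rad, forces in N, time in s.
With the tool pointing down it reaches from about 0.35 to 0.95 m from the base axis. Payload 17.4 kg.
Tool frame: the origin (TCP) lies on the centre line of the jaws, within the pads' length; the fingertips stand 25 mm ahead of it and the grasp point (between the pads) lies 6 mm ahead of it; z points along the fingers, y is the line along which they close (so a half turn about z gives the same grasp; the last joint's range is limited). The gripper opens to 93 mm and grips with 3 to 60 N. Pads are 15 mm wide; open, the fingers measure 128 mm over their backs; the gripper's body (75 mm by 188 mm) begins 65 mm behind the grasp point.
Start: joints at [-1.269, 0.116, 1.442, -0, 1.584, -0.038], TCP at [0.225, -0.636, 0.244] pointing down, gripper open.
Joint ranges: [-2.83, 2.83], [-0.83, 2.19], [0.07, 2.5], [-1.14, 4.28], [0.01, 3], [-2.97, 2.97]. Speed limits (rad/s): [1.89, 1.89, 2.22, 3.14, 3.14, 3.14].

### API

Orientations are given as [roll, pitch, yaw] about the fixed x, y, z axes, in that order (R = Rz(yaw) Ry(pitch) Rx(roll)).
In Python, from cell import robot gives the robot as it stands. The module is installed in compiled form; this text tells all that it offers.
- The arm moves only by the tool servo_tool, never from a script. Its argument "motion" is a list of rows, each an object of numbers: "x", "y", "z": the shift along the tool's x, y, z in mm; "rx", "ry", "rz": the turn, a rotation vector about the tool's x, y, z in degrees. In form: [{"x": .., "y": .., "z": .., "rx": .., "ry": .., "rz": ..}, ...]. A call has 1 to 12 rows; each row shifts and turns the commanded pose from where the row before left it, along the tool's axes as they then stand; what a row does not reach is not made up. A row lasts 1/10 s, in which the tool goes at most 50 mm and 8.59 degrees, less where a joint would pass 70% of its speed; a pose out of reach is approached as far as the arm can. A call with a gripper value outside its range is refused whole. "grip" is the opening, from 0 (shut) to 1 (fully open), set as the call begins (left out, the last holds). The fingers move at their own pace and stop on an object; the grip force is fixed at half the most. Time passes only in rows, so rows that do not move let the fingers close. It gives the time, the measured TCP pose, the force, the opening and the grip force at its end, in the units of the state.
- robot.state(): the state, without advancing time (a new reading comes with each control period).
- robot.camera(name): name is "scene" or "top" or "wrist"; returns the picture (480x640x3 uint8, red, green, blue); there is no depth.
- robot.camera_info(name): a dict with "intrinsics" (3x3 intrinsics, pixels), "view" (4x4, takes a point from world to camera coordinates); the wrist camera has in their place "hand_eye" (4x4, takes a point from camera to tool coordinates, whose origin is the TCP and whose axes are the flange's). Camera axes: x right, y up, looking along -z (the intrinsics and any distortion apply to the point x, -y, -z); pixel columns grow to the right and rows downward; lengths in m; the calibration is good to about 2 mm. The wrist camera is an equidistant fisheye: a pixel r from the principal point sees the ray r / f radians off the axis. A picture is of the moment at which its call begins: read the wrist's pose just before it. camera_info takes no time and is no camera call.
- robot.job_done(): hands the job in; it is judged then, once.
The state is a dict: "time_s": time; "q": joint angles; "qvel": joint speeds; "tau": joint torques, N m; "tool_pos": TCP position; "ee_rot": TCP orientation; "wrist_force": force on the tool from outside, world axes, zero at the start; "moment": the same for the moment, N m; "finger_gap": opening from 0.0 (shut) to 1.0 (fully open); "gripper_force": force on a finger pad.
Only numpy, scipy, OpenCV 4.12 (cv2) and the standard library are available. Lean on these libraries where they do the work, as an engineer would, in place of code of your own. Each camera call takes 0.05 s, during which the arm holds its last target. There are 200 camera calls.

### The job

Take the two orange-capped vials from the green tray and stand them, one at a time, in the two empty pockets of the blue carrier block. Then take the spacer leg by its upright fin, draw it out until its black pointer is level with the red length mark and, holding it there, slide the yellow cam lever fully closed, away from the robot. Finish while still holding the leg by the fin at the mark with the lever closed (its spring pulls it back if you let go, and nothing is released at the end), and leave the other things on the table as they are.

Things in the scene. Friction and masses are not known exactly. Their poses are not given: they have to be found in the camera images.
- vial_a: one of two orange-capped glass vials upright in the green tray; either may go in either pocket. Body 26 mm across up to 44 mm, cap 21 mm across, top 59 mm; 28 to 52 g. Origin: centre of its base, z up. Tray floor 5 mm, rim 14 mm high. Neighbours stand 50 mm or more off along the tray's long side (about x): close the fingers along y
- vial_b: the other orange-capped vial in the green tray, same as vial_a
- vial_blue: a blue-capped vial of the same size in the green tray, not to be used: leave it
- vial_loaded: orange-capped vial already seated in the end pocket of the carrier: leave it
- rack: fixed vial carrier: white base plate 150 x 340 x 12 mm, origin at its underside's centre; z up, x away from the robot (yaw up to 0.25 rad), y left along its length. Right half: blue block (y -170 to -10 mm), top 36 mm high, three pockets 32 mm across, 18 mm deep at x 0, y -140 (filled), -90, -40 mm. Left half: rail of the leg; grey end block at y 156 to 168 mm, 42 mm high
- pocket1 (a point): centre of the floor of the middle pocket of the carrier (empty), 18 mm above the carrier's underside and 18 mm below the block's top; axes as the carrier
- pocket2 (a point): centre of the floor of the pocket nearest the leg (empty), 18 mm above the carrier's underside and 18 mm below the block's top; axes as the carrier
- leg: sliding spacer leg with tube, rubber foot and upright aluminium grip fin. Origin: in the carrier's underside plane below the fin's middle; axes as the carrier. Fin 12 mm thick (y), 100 mm long (x), 36 to 92 mm high; grip from above, fingers either side along y. Slides along +y up to 100 mm; a spring pulls it back with 3 to 6 N
- grip_fin (a point): point inside the fin on the end nearer the robot, 27 mm from its middle towards the robot (leg x -27 mm), 70 mm above the carrier's underside: a good place to grip before the lever is moved
- pointer (a point): tip of the black pointer of the leg over the white scale on the side away from the robot; it moves with the leg. Axes as the carrier
- mark: the red length mark clipped on the white scale, fixed, 16 mm high, 4 mm thick; origin at its centre underneath; axes as the carrier. The leg is at length when pointer and mark have the same y along the carrier. The mark stands 40 to 80 mm to the left of the pointer's starting place
- lever_face (a point): near (robot side) face of the yellow cam lever, midway between its two paddles, 62 mm above the carrier's underside. Paddles either side of the fin, 7 to 29 mm from its mid plane, 10 mm thick, 42 to 82 mm high. Face at leg x 2 to 8 mm when open, 32 mm closed. Push the paddles with the sides of the fingers that straddle the fin, sliding along it
- lever (a joint): slide of the cam lever along the leg's +x (away from the robot), m: 0 open, 0.030 fully closed against its stop. Stiff (2 N), stays where it is put
- cup: the white cup on the table: leave it where it is. Origin: centre of its underside. 60 mm across, 70 mm high, in the near end of the green tray
- spray: the spray bottle on the table: leave it where it is. Origin: centre of its underside. 54 mm across, 124 mm high, far right
- gel: the gel bottle on the table: leave it where it is. Origin: centre of its underside. 54 mm across, 124 mm high, far left
- swabs: the swab box on the table: leave it where it is. Origin: centre of its underside. 90 x 130 x 45 mm, far middle
- dish: the steel dish on the table: leave it where it is. Origin: centre of its underside. 110 mm across, 30 mm high, far to the left
Mind the look-alikes: they are no part of the job. What is shaped like the vial_a but purple is not meant.

How it is judged:
On the way, in this order (a step that is already met when the one before it is completed fails the run):
1. both orange-capped vials stand in the two empty pockets, let go (((horizontal distance between vial_a and pocket1 below 0.005 m and z of vial_a in the frame of pocket1 below 0.004 m and angle between vial_a's own z axis and vertical below 0.12 rad) or (horizontal distance between vial_a and pocket2 below 0.005 m and z of vial_a in the frame of pocket2 below 0.004 m and angle between vial_a's own z axis and vertical below 0.12 rad)) and ((horizontal distance between vial_b and pocket1 below 0.005 m and z of vial_b in the frame of pocket1 below 0.004 m and angle between vial_b's own z axis and vertical below 0.12 rad) or (horizontal distance between vial_b and pocket2 below 0.005 m and z of vial_b in the frame of pocket2 below 0.004 m and angle between vial_b's own z axis and vertical below 0.12 rad)) and contact force between the fingers and vial_a below 0.1 N and contact force between the fingers and vial_b below 0.1 N), for 0.2 s.
2. the leg is held with its pointer at the mark, the lever still open (y of pointer in the frame of mark between -0.005 and 0.005 m and contact force between the fingers and leg above 1 N and value of joint lever below 0.012 m), for 0.2 s.
3. the lever is slid closed while the leg is held at the mark (y of pointer in the frame of mark between -0.005 and 0.005 m and contact force between the fingers and leg above 1 N and value of joint lever above 0.026 m), for 0.2 s.
At the end, for the whole second after the job is handed in: Both orange-capped vials stand let go in the empty pockets (5 mm from centre, 4 mm from the floor, upright within 0.12 rad); pointer within 5 mm of the mark; lever at 0.026 m or more; the gripper still holds the leg (over 1 N), at rest, through the last second (all of step 1 and all of step 3 and linear speed of leg below 0.01 m/s); the arm keeps its last pose, push and grip.
It fails at once if the lever is slid shut while the leg is not at the mark (value of joint lever above 0.02 m and not (y of pointer in the frame of mark between -0.01 and 0.01 m)).
It fails at once if the blue-capped vial or the cup in the tray is moved over 20 mm or tipped (distance of any of vial_blue, cup from where it was at the start of the episode above 0.02 m or angle between any of vial_blue, cup's own z axis and vertical above 0.4 rad).
It fails at once if the vial already in the carrier is moved or tipped (distance of vial_loaded from where it was at the start of the episode above 0.02 m or angle between vial_loaded's own z axis and vertical above 0.4 rad).
It fails at once if a bottle, the swab box or the dish is moved over 20 mm or tipped (distance of any of spray, gel, swabs, dish from where it was at the start of the episode above 0.02 m or angle between any of spray, gel, swabs, dish's own z axis and vertical above 0.4 rad).
It also fails if it takes over 72 s, if anything falls off the work surface, if the arm or the gripper's body presses on something with over 40 N, if the wrist force passes 120 N, or if a joint passes its speed limit or range.

## Working session

There is one attempt and no reset: what is moved stays moved. The work goes in short steps, Python scripts to look and compute and a tool call to move; the robot and the scene stay as the last step left them, time stands still between calls to the robot, and variables do not carry over. Pictures are saved under pics/ and viewed, at most 10 in all, crops included, and the job is handed in when it is done.

Besides the shell and the picture viewer there is one more tool, called as a command line: name --argument value ..., lists and objects as JSON in quotes. servo_tool: Moves the arm, as the interface text tells. Its arguments: {"type":"object","properties":{"motion":{"type":"array","items":{"type":"object","properties":{"x":{"type":"number"},"y":{"type":"number"},"z":{"type":"number"},"rx":{"type":"number"},"ry":{"type":"number"},"rz":{"type":"number"}}}},"grip":{"type":"number"}},"required":["motion"]}

```bash
mkdir -p pics
python3 - <<'E'
from cell import robot
import cv2, numpy as np
s=robot.state();print(s)
for n in("scene","top","wrist"):
    print(n,{k:np.round(np.array(v),4).tolist() for k,v in robot.camera_info(n).items() if k in("intrinsics","view","hand_eye")},robot.camera_info(n).keys())
for n in("scene","top"):
    cv2.imwrite(f"pics/{n}0.png",robot.camera(n)[:,:,::-1])
E
```

```text
{'time_s': 0.0, 'q': array([-1.26879289e+00,  1.16465679e-01,  1.44226100e+00,  1.82717177e-05,
        1.58400201e+00, -3.78019367e-02]), 'qvel': array([-0.00210527,  0.00024065, -0.00040258, -0.00199154,  0.00074564,
       -0.000644  ]), 'tau': array([-3.05368776e-03, -7.21273685e+01, -6.22608662e+01,  7.78388232e-02,
        2.38735392e-02, -4.67880488e-05]), 'tool_pos': array([ 0.22492227, -0.63623548,  0.24292151]), 'ee_rot': array([-3.14045812e+00, -6.11912965e-05,  3.39805565e-01]), 'wrist_force': array([0.10385502, 0.44324133, 0.07321237]), 'moment': array([0.01256748, 0.00985382, 0.0023877 ]), 'gripper_force': 0.0, 'finger_gap': 0.9986993211662581}
scene {'intrinsics': [[487.2992, 0.0, 312.8694], [0.0, 487.2992, 240.1101], [0.0, 0.0, 1.0]], 'view': [[0.2211, 0.9752, -0.0036, -0.1625], [-0.519, 0.1208, 0.8462, 0.2292], [0.8257, -0.1852, 0.5328, -1.5262], [0.0, 0.0, 0.0, 1.0]]} dict_keys(['intrinsics', 'view'])
top {'intrinsics': [[481.0596, 0.0, 315.8941], [0.0, 481.0596, 237.255], [0.0, 0.0, 1.0]], 'view': [[-0.0273, -0.9996, -0.0055, 0.0385], [0.9861, -0.0278, 0.1638, -0.5804], [-0.1639, -0.0009, 0.9865, -1.1211], [0.0, 0.0, 0.0, 1.0]]} dict_keys(['intrinsics', 'view'])
wrist {'intrinsics': [[371.6483, 0.0, 324.8845], [0.0, 371.6483, 238.0248], [0.0, 0.0, 1.0]], 'hand_eye': [[-0.0004, 0.9627, 0.2705, 0.0754], [1.0, 0.0005, -0.0003, -0.0001], [-0.0004, 0.2705, -0.9627, -0.1406], [0.0, 0.0, 0.0, 1.0]]} dict_keys(['intrinsics', 'hand_eye'])
```

View pics/top0.png

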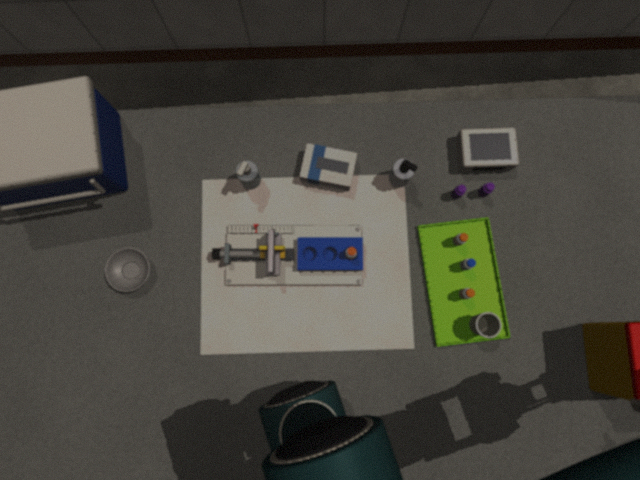

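View pics/scene0.png

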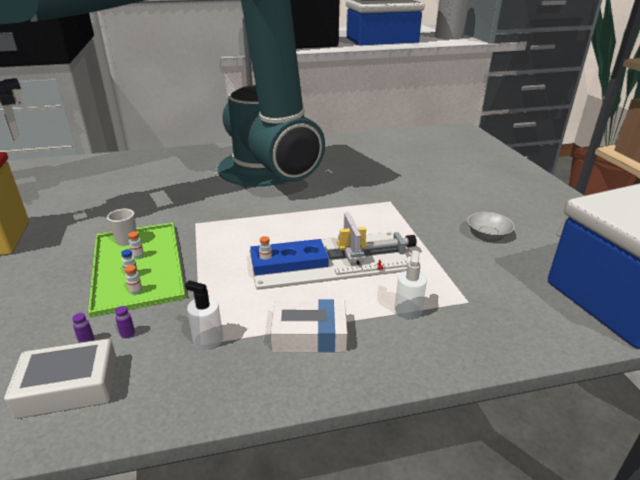

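The top view shows the orange caps at about (461,239) and (467,294), with the blue cap between them. The pockets are at (310,254) and (331,254), the fin at x≈272 and the red mark at (256,228). The purple vials and the bottles are clear of the paths.

```bash
cat > h.py <<'E'
from cell import robot
import cv2, numpy as np
from scipy.spatial.transform import Rotation as R
def ray(name,uv,st=None):
    i=robot.camera_info(name);K=np.array(i["intrinsics"]);u=np.array([(uv[0]-K[0,2])/K[0,0],(uv[1]-K[1,2])/K[1,1]])
    if name=="wrist":
        th=np.linalg.norm(u);d=np.r_[u/max(th,1e-9)*np.sin(th),np.cos(th)]
        H=np.array(i["hand_eye"]);T=np.eye(4);T[:3,:3]=R.from_euler("xyz",st["ee_rot"]).as_matrix();T[:3,3]=st["tool_pos"];M=T@H
    else:
        d=np.r_[u,1];M=np.linalg.inv(np.array(i["view"]))
    return M[:3,3],M[:3,:3]@(d*[1,-1,-1])
def onz(name,uv,z,st=None):
    o,d=ray(name,uv,st);return o+d*(z-o[2])/d[2]
def blobs(im,lo,hi,amin=15):
    h=cv2.cvtColor(im,cv2.COLOR_RGB2HSV);m=cv2.inRange(h,lo,hi)
    n,l,s,c=cv2.connectedComponentsWithStats(m)
    return m,[(np.round(c[k],1),s[k].tolist()) for k in range(1,n) if s[k][4]>=amin]
E
python3 - <<'E'
from h import *
im=cv2.imread("pics/top0.png")[:,:,::-1]
for nm,lo,hi in(("orange",(4,150,80),(16,255,255)),("red",(0,150,60),(3,255,255)),("red2",(174,150,60),(180,255,255)),("blue",(105,150,60),(125,255,255)),("yellow",(20,150,90),(32,255,255))):
    m,b=blobs(im,lo,hi,6)
    for c,s in b:
        if 200<c[0]<520 and 200<c[1]<360: print(nm,c,s,[np.round(onz("top",c,z),3)[:2].tolist() for z in(.036,.064,.077,.02)])
    if nm=="blue":
        cs,_=cv2.findContours(m[:, :],cv2.RETR_EXTERNAL,cv2.CHAIN_APPROX_NONE)
        c=max([c for c in cs if 290<c[:,0,0].mean()<370],key=len);r=cv2.minAreaRect(c);print(r)
        p=[onz("top",q,.036)[:2] for q in cv2.boxPoints(r)];print(np.round(p,4))
cv2.imwrite("pics/crop0.png",cv2.resize(im[205:300,200:370][:,:,::-1],None,fx=4.5,fy=4.5,interpolation=cv2.INTER_CUBIC))
E
```

```text
orange [463.1 237. ] [460, 234, 7, 7, 44] [[0.574, -0.338], [0.569, -0.33], [0.567, -0.326], [0.576, -0.343]]
orange [351.4 250.8] [348, 247, 8, 8, 46] [[0.547, -0.063], [0.543, -0.061], [0.542, -0.06], [0.549, -0.065]]
orange [469.5 292.7] [466, 289, 8, 8, 49] [[0.438, -0.343], [0.437, -0.334], [0.436, -0.33], [0.438, -0.348]]
blue [327.6 254. ] [298, 238, 64, 32, 1691] [[0.541, -0.005], [0.537, -0.004], [0.536, -0.004], [0.543, -0.005]]
blue [470.9 262.5] [468, 260, 7, 6, 37] [[0.51, -0.352], [0.508, -0.343], [0.506, -0.339], [0.512, -0.358]]
((329.5, 253.5), (31.0, 63.0), 90.0)
[[ 0.5826  0.0664]
 [ 0.5783 -0.0882]
 [ 0.5021 -0.0849]
 [ 0.5063  0.068 ]]
yellow [465.7 235.1] [461, 233, 8, 8, 15] [[0.578, -0.345], [0.574, -0.336], [0.572, -0.332], [0.581, -0.35]]
yellow [262.6 247.4] [259, 246, 8, 4, 29] [[0.562, 0.154], [0.558, 0.15], [0.556, 0.149], [0.564, 0.155]]
yellow [279.  247.5] [275, 246, 9, 4, 36] [[0.56, 0.113], [0.556, 0.111], [0.554, 0.11], [0.563, 0.115]]
yellow [282.2 254.3] [280, 252, 5, 6, 24] [[0.543, 0.106], [0.54, 0.104], [0.538, 0.103], [0.546, 0.107]]
yellow [472.8 292.3] [470, 288, 6, 10, 16] [[0.438, -0.351], [0.437, -0.342], [0.437, -0.338], [0.439, -0.356]]
```

View pics/crop0.png

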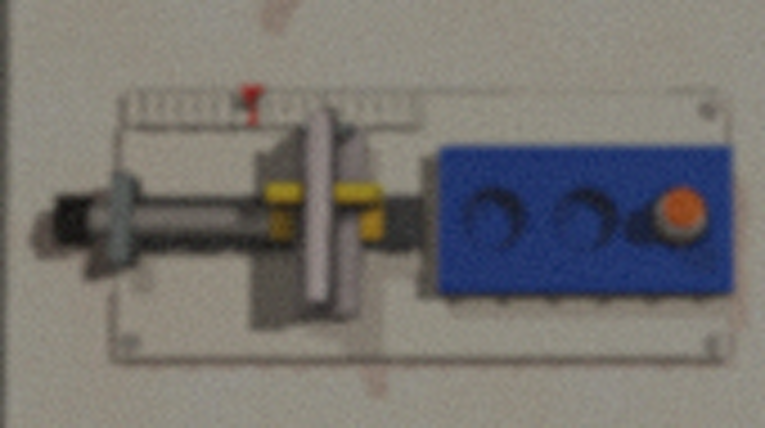

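servo_tool --motion '[{"rz":6.5,"z":10},{"rz":6.5,"z":10},{"rz":6.5,"z":10},{"x":32,"y":-30},{"x":32,"y":-30},{"x":32,"y":-30},{"x":32,"y":-30},{"x":32,"y":-30},{"x":32,"y":-30},{"x":32,"y":-30},{"x":32,"y":-30},{"x":32,"y":-30}]'

```text
invalid input at $.motion[0]: expected keys x, y, z, rx, ry, rz
```

servo_tool --motion '[{"x":30,"y":-30,"z":20},{"x":20,"z":30},{}]'

```text
invalid input at $.motion[0]: expected keys x, y, z, rx, ry, rz
```

```bash
cat > w.py <<'E'
from h import *
import sys
s=robot.state();im=robot.camera("wrist");n=sys.argv[1];cv2.imwrite(f"pics/{n}.png",im[:,:,::-1])
print(s["time_s"],np.round(s["tool_pos"],4),np.round(s["ee_rot"],4),round(s["finger_gap"],3),s["gripper_force"],np.round(s["wrist_force"],1))
z=float(sys.argv[2])
for nm,lo,hi in(("orange",(4,150,80),(16,255,255)),("blue",(105,150,60),(125,255,255)),("green",(35,150,60),(60,255,255))):
    m,b=blobs(im,lo,hi,150)
    for c,t in b: print(nm,c,t,np.round(onz("wrist",c,z,s),4))
E
python3 w.py w1 .064
```

```text
0.1 [ 0.2249 -0.6363  0.243 ] [-3.1406e+00 -1.0000e-04  3.3980e-01] 0.998 0.0 [-0.4  0.4 -0.3]
green [135.  31.] [56, 0, 147, 61, 4596] [ 0.3414 -0.4072  0.064 ]
```

View pics/w1.png

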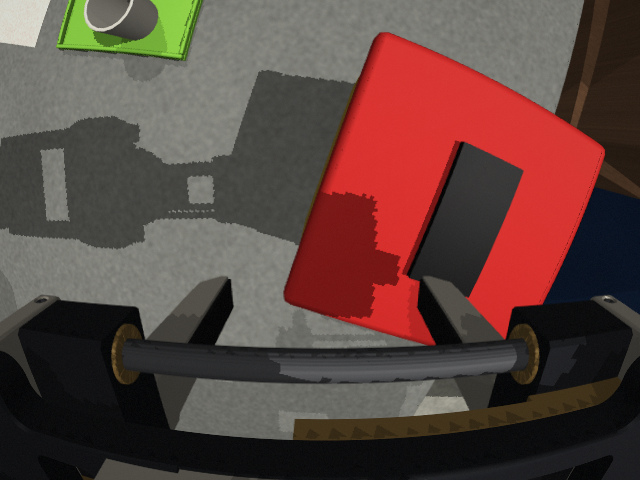

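The arm has not moved yet. The picture shows a red box close under the gripper (about (440,190)) and the tray at upper left, so I'll rise first.

servo_tool --motion '[{"x":0,"y":0,"z":-30,"rx":0,"ry":0,"rz":0},{"x":0,"y":0,"z":0,"rx":0,"ry":0,"rz":6.5},{"x":0,"y":0,"z":0,"rx":0,"ry":0,"rz":6.5},{"x":0,"y":0,"z":0,"rx":0,"ry":0,"rz":6.5},{"x":28,"y":-35,"z":0,"rx":0,"ry":0,"rz":0},{"x":28,"y":-35,"z":0,"rx":0,"ry":0,"rz":0},{"x":28,"y":-35,"z":0,"rx":0,"ry":0,"rz":0},{"x":28,"y":-35,"z":0,"rx":0,"ry":0,"rz":0},{"x":28,"y":-35,"z":0,"rx":0,"ry":0,"rz":0},{"x":28,"y":-35,"z":0,"rx":0,"ry":0,"rz":0},{"x":28,"y":-35,"z":0,"rx":0,"ry":0,"rz":0},{"x":28,"y":-35,"z":0,"rx":0,"ry":0,"rz":0}]'

```text
time_s: 1.35
tool_pos: [0.4499, -0.3549, 0.2736]
ee_rot: [-3.142, 0.0, -0.001]
wrist_force: [0.5, -0.8, -0.0]
finger_gap: 1.0
gripper_force: 0.0
```

servo_tool --motion '[{"x":40,"y":-10,"z":25,"rx":0,"ry":0,"rz":0},{"x":40,"y":-10,"z":25,"rx":0,"ry":0,"rz":0},{"x":40,"y":-5,"z":25,"rx":0,"ry":0,"rz":0},{"x":0,"y":0,"z":20,"rx":0,"ry":0,"rz":0},{"x":0,"y":0,"z":20,"rx":0,"ry":0,"rz":0},{"x":0,"y":0,"z":0,"rx":0,"ry":0,"rz":0},{"x":0,"y":0,"z":0,"rx":0,"ry":0,"rz":0}]'

```text
time_s: 2.05
tool_pos: [0.5691, -0.3316, 0.159]
ee_rot: [-3.141, 0.0, -0.001]
wrist_force: [0.6, 0.5, 0.5]
finger_gap: 1.004
gripper_force: 0.0
```

```bash
python3 w.py w2 .064
```

```text
2.05 [ 0.5691 -0.3316  0.159 ] [-3.1414e+00  3.0000e-04 -6.0000e-04] 1.004 0.0 [0.6 0.5 0.5]
orange [327.  247.6] [312, 234, 31, 29, 662] [ 0.5716 -0.3329  0.064 ]
orange [ 14.6 280.2] [8, 271, 14, 20, 186] [ 0.5384 -0.0474  0.064 ]
orange [333.1 402.2] [321, 394, 25, 18, 358] [ 0.4395 -0.3381  0.064 ]
blue [ 13.9 251.2] [0, 224, 38, 75, 1397] [ 0.5664 -0.0564  0.064 ]
blue [344.9 328.9] [332, 318, 27, 23, 509] [ 0.5099 -0.3459  0.064 ]
green [324.  251.2] [206, 159, 226, 190, 33526] [ 0.5691 -0.3309  0.064 ]
green [321.5 403.4] [245, 381, 174, 59, 5429] [ 0.4382 -0.3286  0.064 ]
```

View pics/w2.png

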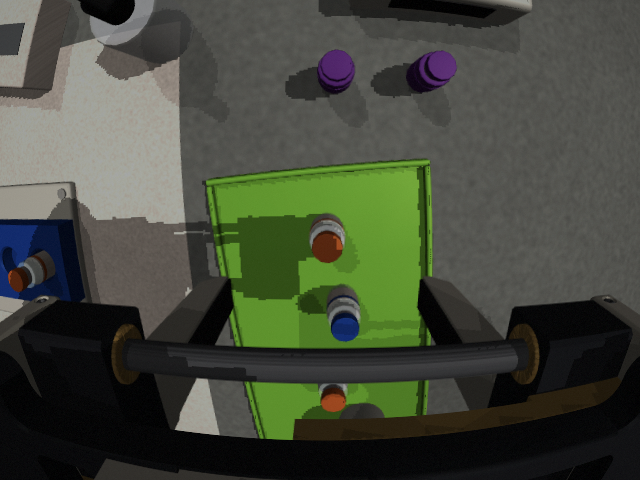

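The far orange vial (327,247) is centred between the open fingers. The blue one is at (345,329), and the second orange is at (333,402). I'll descend and grip.

servo_tool --motion '[{"x":1,"y":1,"z":30,"rx":0,"ry":0,"rz":0},{"x":0,"y":0,"z":30,"rx":0,"ry":0,"rz":0},{"x":0,"y":0,"z":25,"rx":0,"ry":0,"rz":0},{"x":0,"y":0,"z":15,"rx":0,"ry":0,"rz":0},{"x":0,"y":0,"z":6,"rx":0,"ry":0,"rz":0},{"x":0,"y":0,"z":0,"rx":0,"ry":0,"rz":0},{"x":0,"y":0,"z":0,"rx":0,"ry":0,"rz":0}]'

```text
time_s: 2.8
tool_pos: [0.5707, -0.333, 0.0543]
ee_rot: [3.141, -0.002, -0.001]
wrist_force: [-0.2, -1.0, 0.6]
finger_gap: 1.001
gripper_force: 0.0
```

servo_tool --grip 0.0 --motion '[{"x":0,"y":0,"z":0,"rx":0,"ry":0,"rz":0},{"x":0,"y":0,"z":0,"rx":0,"ry":0,"rz":0},{"x":0,"y":0,"z":0,"rx":0,"ry":0,"rz":0},{"x":0,"y":0,"z":0,"rx":0,"ry":0,"rz":0},{"x":0,"y":0,"z":0,"rx":0,"ry":0,"rz":0},{"x":0,"y":0,"z":0,"rx":0,"ry":0,"rz":0},{"x":0,"y":0,"z":0,"rx":0,"ry":0,"rz":0},{"x":0,"y":0,"z":0,"rx":0,"ry":0,"rz":0},{"x":0,"y":0,"z":0,"rx":0,"ry":0,"rz":0}]'

```text
time_s: 3.7
tool_pos: [0.5701, -0.3326, 0.0527]
ee_rot: [-3.142, 0.0, -0.001]
wrist_force: [-0.5, -0.4, -0.3]
finger_gap: 0.278
gripper_force: 14.1
```

servo_tool --motion '[{"x":0,"y":0,"z":-20,"rx":0,"ry":0,"rz":0},{"x":0,"y":0,"z":-40,"rx":0,"ry":0,"rz":0},{"x":0,"y":0,"z":-40,"rx":0,"ry":0,"rz":0},{"x":0,"y":-20,"z":-30,"rx":0,"ry":0,"rz":0},{"x":-5,"y":-45,"z":0,"rx":0,"ry":0,"rz":0},{"x":-5,"y":-45,"z":0,"rx":0,"ry":0,"rz":0},{"x":-5,"y":-45,"z":0,"rx":0,"ry":0,"rz":0},{"x":-5,"y":-45,"z":0,"rx":0,"ry":0,"rz":0},{"x":-5,"y":-43,"z":0,"rx":0,"ry":0,"rz":0},{"x":0,"y":-30,"z":0,"rx":0,"ry":0,"rz":0},{"x":0,"y":0,"z":0,"rx":0,"ry":0,"rz":0},{"x":0,"y":0,"z":0,"rx":0,"ry":0,"rz":0}]'

```text
time_s: 4.9
tool_pos: [0.5453, -0.0593, 0.1828]
ee_rot: [3.141, -0.0, 0.001]
wrist_force: [1.1, -0.3, -0.0]
finger_gap: 0.275
gripper_force: 30.0
```

```bash
python3 w.py w3 .077
```

```text
4.9 [ 0.5453 -0.0593  0.1828] [ 3.1414e+00 -2.0000e-04  8.0000e-04] 0.275 29.996586441993713 [ 1.1 -0.3 -0. ]
orange [329.8 246.8] [315, 235, 29, 25, 528] [ 0.5452 -0.0626  0.077 ]
orange [336.2 319.5] [314, 308, 36, 27, 362] [ 0.4883 -0.0677  0.077 ]
blue [266.4 226.1] [173, 183, 195, 98, 13677] [ 0.56   -0.0189  0.077 ]
blue [215.3 230.8] [204, 218, 23, 25, 467] [0.5568 0.0181 0.077 ]
blue [619.4 276.1] [613, 267, 14, 19, 195] [ 0.5152 -0.3302  0.077 ]
green [568.2 233.6] [509, 154, 131, 185, 17773] [ 0.5553 -0.255   0.077 ]
green [633.5 261.4] [625, 213, 15, 92, 199] [ 0.529  -0.3466  0.077 ]
green [535.7 383. ] [511, 365, 52, 37, 1237] [ 0.409  -0.2589  0.077 ]
```

View pics/w3.png

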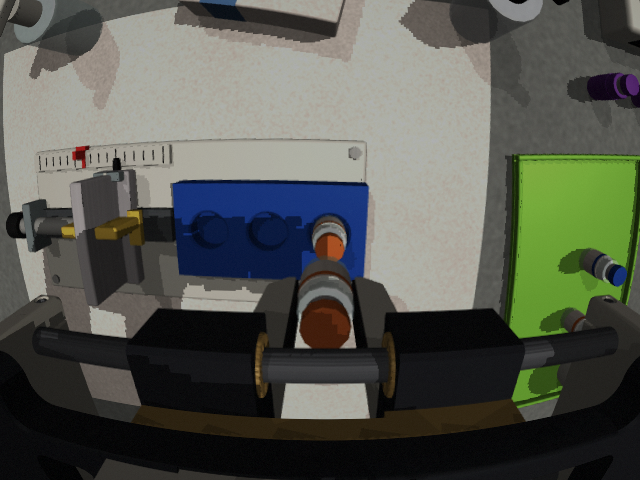

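The carrier is in clear view: pockets at about (210,230) and (269,230), the loaded vial at (330,240), the red mark at (81,156), the pointer at (117,165), and the fin and lever around (110,230). I'll measure the edges and pocket rims.

```bash
cat > m.py <<'E'
from h import *
im=cv2.imread("pics/w3.png")[:,:,::-1]
s=dict(tool_pos=[0.5453,-0.0593,0.1828],ee_rot=[3.1414,-.0002,.0008])
P=lambda uv,z:onz("wrist",uv,z,s)[:2]
h=cv2.cvtColor(im,cv2.COLOR_RGB2HSV);m=cv2.inRange(h,(105,120,30),(128,255,255))
near=[P((u,max(np.nonzero(m[180:290,u])[0])+180.5),.036) for u in range(185,262,4)]
far=[P((u,min(np.nonzero(m[150:290,u])[0])+149.5),.012) for u in range(185,362,4)]
L=[P((min(np.nonzero(m[v,150:300])[0])+149.5,v),.036) for v in range(195,270,4)]
Rr=[P((max(np.nonzero(m[v,300:400])[0])+300.5,v),.036) for v in range(195,270,4)]
for n,p in(("near",near),("far",far),("L",L),("R",Rr)):
    p=np.array(p);l=cv2.fitLine(p.astype(np.float32),cv2.DIST_HUBER,0,.001,.001).ravel();print(n,np.round(np.median(p,0),4),"dir",np.round(l,4))
# pocket rims
g=cv2.cvtColor(im,cv2.COLOR_RGB2GRAY)
for c in((210,230),(269,230)):
    x,y=c;sub=g[y-28:y+28,x-30:x+30];e=cv2.Canny(cv2.GaussianBlur(sub,(3,3),0),15,40)
    cs,_=cv2.findContours(e,cv2.RETR_EXTERNAL,cv2.CHAIN_APPROX_NONE)
    for q in cs:
        if len(q)>25:
            E=cv2.fitEllipse(q);cc=np.array(E[0])+[x-30,y-28];print(c,len(q),np.round(E[1],1),np.round(cc,1),np.round(P(cc,.036),4))
_,b=blobs(im,(174,150,60),(180,255,255),20);_,b2=blobs(im,(0,150,60),(3,255,255),20)
for c,t in b+b2:
    if c[0]<150: print("red",c,t,[np.round(P((c[0],v),z),4) for v,z in((t[1],.012),(c[1],.022),(t[1]+t[3],.028))])
cv2.imwrite("pics/c3.png",cv2.resize(im[125:315,30:370][:,:,::-1],None,fx=2.35,fy=2.35,interpolation=cv2.INTER_CUBIC))
E
python3 m.py
```

```text
near [0.5059 0.0276] dir [0.0243 0.9997 0.506  0.0279]
far [ 0.5838 -0.0154] dir [ 0.0228  0.9997  0.5838 -0.0154]
L [0.5461 0.0676] dir [ 0.9997 -0.0243  0.5501  0.0674]
R [ 0.5458 -0.0918] dir [ 0.9996 -0.0293  0.5516 -0.092 ]
(210, 230) 69 [ 75.7 193.3] [187.5 343.2] [0.4364 0.0709]
(210, 230) 58 [ 8.5 25.8] [209.2 237.3] [0.5406 0.0367]
(210, 230) 27 [10.8 11.1] [201.5 230.8] [0.5462 0.0431]
(210, 230) 167 [15.9 50.1] [207.7 219. ] [0.5562 0.0368]
(269, 230) 106 [45.1 54.3] [269.  223.4] [ 0.5521 -0.0145]
(269, 230) 129 [22.4 32.3] [268.7 233.1] [ 0.5441 -0.0139]
(269, 230) 188 [10.3 51.4] [266.5 216.4] [ 0.5579 -0.0127]
red [ 80.2 154.1] [72, 146, 17, 22, 170] [array([0.6257, 0.1777]), array([0.6179, 0.1707]), array([0.605 , 0.1674])]
```

View pics/c3.png

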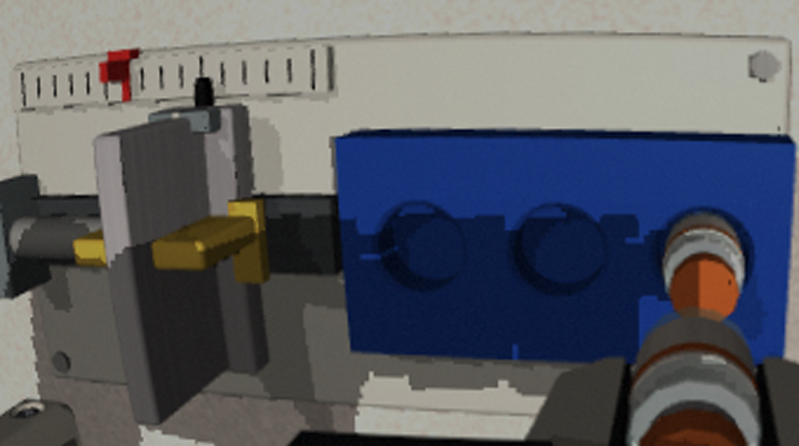

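Carrier yaw is about −0.024. Pocket1 is at ≈(0.544,−0.012) and pocket2 at ≈(0.5455,0.038). I'll move over pocket1 and lower.

servo_tool --motion '[{"x":-1,"y":-24,"z":0,"rx":0,"ry":0,"rz":0},{"x":-0.8,"y":-23.2,"z":0,"rx":0,"ry":0,"rz":0},{"x":0,"y":0,"z":25,"rx":0,"ry":0,"rz":1.4},{"x":0,"y":0,"z":35,"rx":0,"ry":0,"rz":0},{"x":0,"y":0,"z":20,"rx":0,"ry":0,"rz":0},{"x":0,"y":0,"z":8,"rx":0,"ry":0,"rz":0},{"x":0,"y":0,"z":0,"rx":0,"ry":0,"rz":0},{"x":0,"y":0,"z":0,"rx":0,"ry":0,"rz":0},{"x":0,"y":0,"z":0,"rx":0,"ry":0,"rz":0}]'

```text
time_s: 5.85
tool_pos: [0.5442, -0.0127, 0.0961]
ee_rot: [3.141, -0.002, -0.025]
wrist_force: [-0.3, -0.7, 0.1]
finger_gap: 0.271
gripper_force: 30.0
```

servo_tool --motion '[{"x":0,"y":0,"z":5,"rx":0,"ry":0,"rz":0},{"x":0,"y":0,"z":5,"rx":0,"ry":0,"rz":0},{"x":0,"y":0,"z":5,"rx":0,"ry":0,"rz":0},{"x":0,"y":0,"z":2,"rx":0,"ry":0,"rz":0},{"x":0,"y":0,"z":0,"rx":0,"ry":0,"rz":0},{"x":0,"y":0,"z":0,"rx":0,"ry":0,"rz":0}]'

```text
time_s: 6.45
tool_pos: [0.5436, -0.0124, 0.0777]
ee_rot: [3.142, -0.0, -0.025]
wrist_force: [-0.4, 0.1, 0.4]
finger_gap: 0.273
gripper_force: 30.0
```

servo_tool --motion '[{"x":0,"y":0,"z":4,"rx":0,"ry":0,"rz":0},{"x":0,"y":0,"z":4,"rx":0,"ry":0,"rz":0},{"x":0,"y":0,"z":3,"rx":0,"ry":0,"rz":0},{"x":0,"y":0,"z":0,"rx":0,"ry":0,"rz":0},{"x":0,"y":0,"z":0,"rx":0,"ry":0,"rz":0},{"x":0,"y":0,"z":0,"rx":0,"ry":0,"rz":0}]'

```text
time_s: 7.05
tool_pos: [0.5436, -0.0124, 0.0668]
ee_rot: [-3.142, -0.0, -0.025]
wrist_force: [0.6, 0.6, -0.5]
finger_gap: 0.272
gripper_force: 30.0
```

servo_tool --grip 0.34 --motion '[{"x":0,"y":0,"z":0,"rx":0,"ry":0,"rz":0},{"x":0,"y":0,"z":0,"rx":0,"ry":0,"rz":0},{"x":0,"y":0,"z":0,"rx":0,"ry":0,"rz":0},{"x":0,"y":0,"z":0,"rx":0,"ry":0,"rz":0}]'

```text
time_s: 7.45
tool_pos: [0.5435, -0.0124, 0.0667]
ee_rot: [-3.142, -0.0, -0.025]
wrist_force: [-0.3, 0.5, -0.1]
finger_gap: 0.342
gripper_force: 0.0
```

servo_tool --motion '[{"x":0,"y":0,"z":-20,"rx":0,"ry":0,"rz":0},{"x":0,"y":0,"z":-35,"rx":0,"ry":0,"rz":0},{"x":0,"y":0,"z":-35,"rx":0,"ry":0,"rz":0},{"x":-8,"y":35,"z":0,"rx":0,"ry":0,"rz":0},{"x":-11,"y":36,"z":0,"rx":0,"ry":0,"rz":0},{"x":-11,"y":36,"z":0,"rx":0,"ry":0,"rz":0},{"x":-11,"y":36,"z":0,"rx":0,"ry":0,"rz":0},{"x":-11,"y":36,"z":0,"rx":0,"ry":0,"rz":0},{"x":-11,"y":36,"z":0,"rx":0,"ry":0,"rz":0},{"x":-11,"y":36,"z":0,"rx":0,"ry":0,"rz":0},{"x":-11,"y":36,"z":0,"rx":0,"ry":0,"rz":0},{"x":-12,"y":39,"z":0,"rx":0,"ry":0,"rz":0}]'

```text
time_s: 8.65
tool_pos: [0.4377, -0.3372, 0.1568]
ee_rot: [3.141, -0.0, -0.025]
wrist_force: [0.2, 0.7, 0.0]
finger_gap: 0.346
gripper_force: 0.0
```

servo_tool --grip 1.0 --motion '[{"x":0,"y":0,"z":0,"rx":0,"ry":0,"rz":0},{"x":0,"y":0,"z":0,"rx":0,"ry":0,"rz":0},{"x":0,"y":0,"z":0,"rx":0,"ry":0,"rz":0},{"x":0,"y":0,"z":0,"rx":0,"ry":0,"rz":0}]'

```text
time_s: 9.05
tool_pos: [0.4388, -0.335, 0.1567]
ee_rot: [-3.142, -0.0, -0.024]
wrist_force: [-0.6, -0.5, -0.5]
finger_gap: 0.638
gripper_force: 0.0
```

```bash
python3 w.py w4 .064 | grep -v green
```

```text
9.05 [ 0.4388 -0.335   0.1567] [-3.1416e+00 -2.0000e-04 -2.3800e-02] 0.638 0.0 [-0.6 -0.5 -0.5]
orange [329.8 252.3] [315, 239, 30, 28, 666] [ 0.4388 -0.3382  0.064 ]
blue [ 22.9 136.2] [0, 87, 45, 95, 2669] [ 0.5387 -0.0968  0.064 ]
blue [339.9 144.4] [324, 129, 32, 32, 786] [ 0.5089 -0.3459  0.064 ]
```

servo_tool --motion '[{"x":-0.5,"y":2.5,"z":0,"rx":0,"ry":0,"rz":0},{"x":0,"y":0,"z":0,"rx":0,"ry":0,"rz":0},{"x":0,"y":0,"z":30,"rx":0,"ry":0,"rz":0},{"x":0,"y":0,"z":30,"rx":0,"ry":0,"rz":0},{"x":0,"y":0,"z":24,"rx":0,"ry":0,"rz":0},{"x":0,"y":0,"z":14,"rx":0,"ry":0,"rz":0},{"x":0,"y":0,"z":6,"rx":0,"ry":0,"rz":0},{"x":0,"y":0,"z":0,"rx":0,"ry":0,"rz":0},{"x":0,"y":0,"z":0,"rx":0,"ry":0,"rz":0}]'

```text
time_s: 10.0
tool_pos: [0.4383, -0.3387, 0.0538]
ee_rot: [3.141, -0.001, -0.025]
wrist_force: [0.6, 0.3, -0.1]
finger_gap: 1.001
gripper_force: 0.0
```

servo_tool --grip 0.0 --motion '[{"x":0,"y":0,"z":0,"rx":0,"ry":0,"rz":0},{"x":0,"y":0,"z":0,"rx":0,"ry":0,"rz":0},{"x":0,"y":0,"z":0,"rx":0,"ry":0,"rz":0},{"x":0,"y":0,"z":0,"rx":0,"ry":0,"rz":0},{"x":0,"y":0,"z":0,"rx":0,"ry":0,"rz":0},{"x":0,"y":0,"z":0,"rx":0,"ry":0,"rz":0},{"x":0,"y":0,"z":0,"rx":0,"ry":0,"rz":0},{"x":0,"y":0,"z":0,"rx":0,"ry":0,"rz":0},{"x":0,"y":0,"z":0,"rx":0,"ry":0,"rz":0},{"x":0,"y":0,"z":0,"rx":0,"ry":0,"rz":0}]'

```text
time_s: 11.0
tool_pos: [0.4378, -0.3383, 0.0526]
ee_rot: [-3.142, 0.0, -0.025]
wrist_force: [-0.6, -0.5, 0.0]
finger_gap: 0.27
gripper_force: 30.0
```

servo_tool --motion '[{"x":0,"y":0,"z":-20,"rx":0,"ry":0,"rz":0},{"x":0,"y":0,"z":-45,"rx":0,"ry":0,"rz":0},{"x":0,"y":0,"z":-45,"rx":0,"ry":0,"rz":0},{"x":10,"y":-35,"z":0,"rx":0,"ry":0,"rz":0},{"x":11,"y":-43,"z":0,"rx":0,"ry":0,"rz":0},{"x":11,"y":-43,"z":0,"rx":0,"ry":0,"rz":0},{"x":11,"y":-43,"z":0,"rx":0,"ry":0,"rz":0},{"x":11,"y":-43,"z":0,"rx":0,"ry":0,"rz":0},{"x":11,"y":-43,"z":0,"rx":0,"ry":0,"rz":0},{"x":11,"y":-43,"z":0,"rx":0,"ry":0,"rz":0},{"x":11,"y":-43,"z":0,"rx":0,"ry":0,"rz":0},{"x":10.8,"y":-43,"z":0,"rx":0,"ry":0,"rz":0}]'

```text
time_s: 12.2
tool_pos: [0.5452, 0.04, 0.1628]
ee_rot: [3.142, -0.0, -0.025]
wrist_force: [0.9, -0.1, -0.7]
finger_gap: 0.271
gripper_force: 30.0
```

servo_tool --motion '[{"x":0,"y":0,"z":0,"rx":0,"ry":0,"rz":0},{"x":0,"y":0,"z":0,"rx":0,"ry":0,"rz":0},{"x":0,"y":0,"z":0,"rx":0,"ry":0,"rz":0}]'

```text
time_s: 12.5
tool_pos: [0.5449, 0.0374, 0.1626]
ee_rot: [3.141, 0.0, -0.025]
wrist_force: [0.2, -0.3, -0.1]
finger_gap: 0.272
gripper_force: 30.0
```

```bash
python3 w.py w5 .077 | grep -v green
python3 - <<'E'
from h import *
im=cv2.imread("pics/w5.png")[:,:,::-1]
m,b=blobs(im,(174,150,40),(180,255,255),20);m2,b2=blobs(im,(0,150,40),(3,255,255),20)
s=robot.state()
for c,t in b+b2:
  if t[4]<1000:print(c,t,[np.round(onz("wrist",(c[0],v),z,s),4) for v,z in((t[1],.012),(c[1],.02))])
E
```

```text
12.5 [0.5449 0.0374 0.1626] [ 3.1414e+00  2.0000e-04 -2.5500e-02] 0.272 29.99693602323532 [ 0.2 -0.3 -0.1]
orange [401.  253.3] [386, 239, 31, 30, 699] [ 0.5452 -0.012   0.077 ]
orange [471.3 252.9] [458, 239, 27, 29, 595] [ 0.5437 -0.0615  0.077 ]
orange [336.3 318.4] [314, 309, 37, 22, 254] [0.4994 0.0308 0.077 ]
blue [382.2 227.4] [284, 184, 208, 102, 14504] [0.5628 0.0007 0.077 ]
[157.1 150.5] [149, 141, 18, 26, 235] [array([0.6257, 0.1743, 0.012 ]), array([0.6179, 0.1711, 0.02  ])]
```

View pics/w5.png

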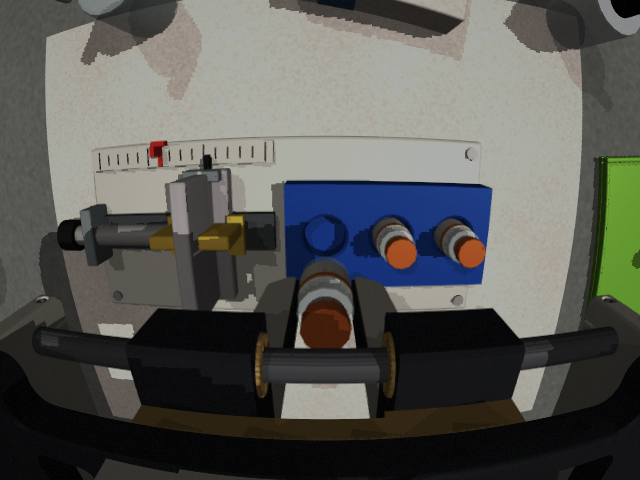

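The first vial is upright in pocket1 (401,253) and pocket2 is free at (325,233) ahead of the held vial. I'll lower the second.

servo_tool --motion '[{"x":0.3,"y":-0.5,"z":25,"rx":0,"ry":0,"rz":0},{"x":0,"y":0,"z":25,"rx":0,"ry":0,"rz":0},{"x":0,"y":0,"z":14,"rx":0,"ry":0,"rz":0},{"x":0,"y":0,"z":5,"rx":0,"ry":0,"rz":0},{"x":0,"y":0,"z":0,"rx":0,"ry":0,"rz":0},{"x":0,"y":0,"z":5,"rx":0,"ry":0,"rz":0},{"x":0,"y":0,"z":5,"rx":0,"ry":0,"rz":0},{"x":0,"y":0,"z":5,"rx":0,"ry":0,"rz":0},{"x":0,"y":0,"z":0,"rx":0,"ry":0,"rz":0}]'

```text
time_s: 13.45
tool_pos: [0.5451, 0.0386, 0.078]
ee_rot: [3.142, 0.001, -0.025]
wrist_force: [0.5, 1.1, -0.6]
finger_gap: 0.276
gripper_force: 30.0
```

servo_tool --motion '[{"x":0,"y":0,"z":4,"rx":0,"ry":0,"rz":0},{"x":0,"y":0,"z":4,"rx":0,"ry":0,"rz":0},{"x":0,"y":0,"z":4,"rx":0,"ry":0,"rz":0},{"x":0,"y":0,"z":0,"rx":0,"ry":0,"rz":0},{"x":0,"y":0,"z":0,"rx":0,"ry":0,"rz":0},{"x":0,"y":0,"z":0,"rx":0,"ry":0,"rz":0}]'

```text
time_s: 14.05
tool_pos: [0.5455, 0.0386, 0.0668]
ee_rot: [-3.142, -0.0, -0.025]
wrist_force: [0.7, -0.5, 0.5]
finger_gap: 0.275
gripper_force: 30.0
```

servo_tool --grip 0.34 --motion '[{"x":0,"y":0,"z":0,"rx":0,"ry":0,"rz":0},{"x":0,"y":0,"z":0,"rx":0,"ry":0,"rz":0},{"x":0,"y":0,"z":0,"rx":0,"ry":0,"rz":0},{"x":0,"y":0,"z":0,"rx":0,"ry":0,"rz":0}]'

```text
time_s: 14.45
tool_pos: [0.5454, 0.0386, 0.0668]
ee_rot: [-3.142, -0.0, -0.025]
wrist_force: [0.5, 0.7, 0.6]
finger_gap: 0.341
gripper_force: 0.0
```

servo_tool --motion '[{"x":0,"y":0,"z":-20,"rx":0,"ry":0,"rz":0},{"x":0,"y":0,"z":-35,"rx":0,"ry":0,"rz":0},{"x":0,"y":0,"z":-45,"rx":0,"ry":0,"rz":0},{"x":-12,"y":-30,"z":0,"rx":0,"ry":0,"rz":0},{"x":-12,"y":-30,"z":0,"rx":0,"ry":0,"rz":0},{"x":0,"y":-30,"z":0,"rx":0,"ry":0,"rz":0},{"x":0,"y":0,"z":0,"rx":0,"ry":0,"rz":0},{"x":0,"y":0,"z":0,"rx":0,"ry":0,"rz":0}]'

```text
time_s: 15.25
tool_pos: [0.5236, 0.1294, 0.1666]
ee_rot: [3.141, 0.0, -0.024]
wrist_force: [0.1, -1.2, 0.1]
finger_gap: 0.338
gripper_force: 0.0
```

servo_tool --grip 0.55 --motion '[{"x":0,"y":0,"z":0,"rx":0,"ry":0,"rz":0},{"x":0,"y":0,"z":0,"rx":0,"ry":0,"rz":0},{"x":0,"y":0,"z":0,"rx":0,"ry":0,"rz":0}]'

```text
time_s: 15.55
tool_pos: [0.5238, 0.1285, 0.1666]
ee_rot: [3.142, 0.0, -0.026]
wrist_force: [0.2, -0.8, 0.5]
finger_gap: 0.527
gripper_force: 0.0
```

```bash
python3 w.py w6 .077 | grep -v green
python3 - <<'E'
from h import *
im=cv2.imread("pics/w6.png");cv2.imwrite("pics/c6.png",cv2.resize(im[100:340,180:500],None,fx=2.5,fy=2.5,interpolation=cv2.INTER_CUBIC))
s=robot.state();np.save("s6.npy",np.r_[s["tool_pos"],s["ee_rot"]])
m,b=blobs(im[:,:,::-1],(174,150,40),(180,255,255),20)
for c,t in b:
  if t[4]<1500:print(c,t)
E
```

```text
15.55 [0.5238 0.1285 0.1666] [ 3.1415  0.     -0.0259] 0.527 0.0 [ 0.2 -0.8  0.5]
orange [458.6 217.6] [445, 203, 28, 30, 648] [0.5462 0.0393 0.077 ]
orange [523.7 218.7] [512, 205, 24, 28, 520] [ 0.5449 -0.0117  0.077 ]
orange [576.1 220.2] [567, 207, 19, 27, 390] [ 0.5434 -0.061   0.077 ]
blue [483.8 203. ] [402, 153, 178, 103, 11334] [0.556  0.0213 0.077 ]
```

View pics/c6.png

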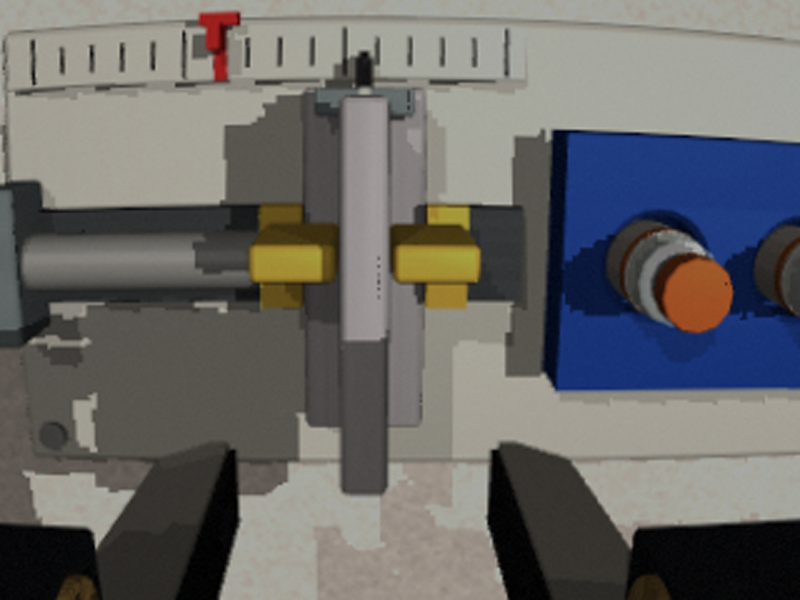

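All three orange vials stand in the block. The pointer tip is at crop (363,52), the mark's stem foot at (221,78), and the fin top at x≈365, centred between the fingers.

Run:
```python
from h import *
a=np.load("s6.npy");s=dict(tool_pos=a[:3],ee_rot=a[3:])
o=np.array([.5466,.0779]);y=-.025;A=np.array([[np.cos(y),np.sin(y)],[-np.sin(y),np.cos(y)]])
for n,c,zs in(("ptr",(363,52),(.015,.02,.026)),("markfoot",(221,78),(.012,.015)),("stem mid",(218,60),(.015,.02,.028)),("head",(219,20),(.026,.03)),("headL",(200,20),(.028,)),("headR",(239,18),(.028,)),("fin near top",(363.5,338),(.092,)),("fin far top",(366,97),(.092,)),("finnear end",(363,492),(.092,)),("pad near",(287,282),(.082,))):
    uv=(180+c[0]/2.5,100+c[1]/2.5)
    for z in zs:
        p=onz("wrist",uv,z,s)[:2];print(n,z,np.round(p,4),np.round(A@(p-o)*1000,1))
```

```text
ptr 0.015 [0.6113 0.1261] [63.4 49.8]
ptr 0.02 [0.6111 0.1261] [63.2 49.8]
ptr 0.026 [0.6108 0.1262] [63.  49.9]
markfoot 0.012 [0.6049 0.1712] [56.  94.7]
markfoot 0.015 [0.6049 0.1707] [55.9 94.2]
stem mid 0.015 [0.6106 0.1714] [61.7 95.1]
stem mid 0.02 [0.6104 0.1707] [61.5 94.3]
stem mid 0.028 [0.6101 0.1695] [61.2 93.1]
head 0.026 [0.6224 0.169 ] [73.5 93. ]
head 0.03 [0.6221 0.1684] [73.2 92.4]
headL 0.028 [0.6226 0.1745] [73.6 98.5]
headR 0.028 [0.6225 0.1627] [73.8 86.7]
fin near top 0.092 [0.5404 0.1279] [-7.4 49.9]
fin far top 0.092 [0.5976 0.1259] [49.8 49.2]
finnear end 0.092 [0.4999 0.1291] [-48.  50.]
pad near 0.082 [0.5526 0.1466] [ 4.3 68.8]
```

servo_tool --motion '[{"x":-3,"y":0,"z":20,"rx":0,"ry":0,"rz":0},{"x":0,"y":0,"z":30,"rx":0,"ry":0,"rz":0},{"x":0,"y":0,"z":25,"rx":0,"ry":0,"rz":0},{"x":0,"y":0,"z":15,"rx":0,"ry":0,"rz":0},{"x":0,"y":0,"z":0,"rx":0,"ry":0,"rz":0},{"x":0,"y":0,"z":0,"rx":0,"ry":0,"rz":0}]'

```text
time_s: 16.2
tool_pos: [0.521, 0.1292, 0.0775]
ee_rot: [-3.141, -0.001, -0.025]
wrist_force: [0.3, 0.7, 0.3]
finger_gap: 0.547
gripper_force: 0.0
```

servo_tool --grip 0.0 --motion '[{"x":0,"y":0,"z":0,"rx":0,"ry":0,"rz":0},{"x":0,"y":0,"z":0,"rx":0,"ry":0,"rz":0},{"x":0,"y":0,"z":0,"rx":0,"ry":0,"rz":0},{"x":0,"y":0,"z":0,"rx":0,"ry":0,"rz":0},{"x":0,"y":0,"z":0,"rx":0,"ry":0,"rz":0},{"x":0,"y":0,"z":0,"rx":0,"ry":0,"rz":0},{"x":0,"y":0,"z":0,"rx":0,"ry":0,"rz":0},{"x":0,"y":0,"z":0,"rx":0,"ry":0,"rz":0}]'

```text
time_s: 17.0
tool_pos: [0.5207, 0.1291, 0.0768]
ee_rot: [3.141, -0.0, -0.025]
wrist_force: [-1.8, -3.5, 2.8]
finger_gap: 0.128
gripper_force: 30.0
```

servo_tool --motion '[{"x":0,"y":-5,"z":0,"rx":0,"ry":0,"rz":0},{"x":0,"y":-8,"z":0,"rx":0,"ry":0,"rz":0},{"x":0,"y":-8,"z":0,"rx":0,"ry":0,"rz":0},{"x":0,"y":-8,"z":0,"rx":0,"ry":0,"rz":0},{"x":0,"y":-8,"z":0,"rx":0,"ry":0,"rz":0},{"x":0,"y":-5,"z":0,"rx":0,"ry":0,"rz":0},{"x":0,"y":-1.5,"z":0,"rx":0,"ry":0,"rz":0},{"x":0,"y":0,"z":0,"rx":0,"ry":0,"rz":0},{"x":0,"y":0,"z":0,"rx":0,"ry":0,"rz":0},{"x":0,"y":0,"z":0,"rx":0,"ry":0,"rz":0}]'

```text
time_s: 18.0
tool_pos: [0.5218, 0.1726, 0.0768]
ee_rot: [-3.142, -0.0, -0.025]
wrist_force: [2.0, -4.7, 4.8]
finger_gap: 0.128
gripper_force: 30.0
```

```bash
python3 w.py w7 .077 | head -1
python3 - <<'E'
from h import *
s=robot.state();np.save("s7.npy",np.r_[s["tool_pos"],s["ee_rot"]])
im=cv2.imread("pics/w7.png")
h=cv2.cvtColor(im,cv2.COLOR_BGR2HSV);m=cv2.inRange(h,(0,150,40),(3,255,255))|cv2.inRange(h,(174,150,40),(180,255,255))
m[:,:150]=0;m[:,500:]=0;m[260:]=0
ys,xs=np.nonzero(m);u,v=int(np.median(xs)),int(np.median(ys));print(u,v,len(xs))
u0,v0=max(u-80,0),max(v-40,0);print(u0,v0)
cv2.imwrite("pics/c7.png",cv2.resize(im[v0:v0+110,u0:u0+160],None,fx=5,fy=5,interpolation=cv2.INTER_CUBIC))
E
```

```text
18.0 [0.5218 0.1726 0.0768] [-3.1415e+00 -3.0000e-04 -2.5100e-02] 0.128 30.000539124011993 [ 2.  -4.7  4.8]
325 90 281
245 50
```

View pics/c7.png

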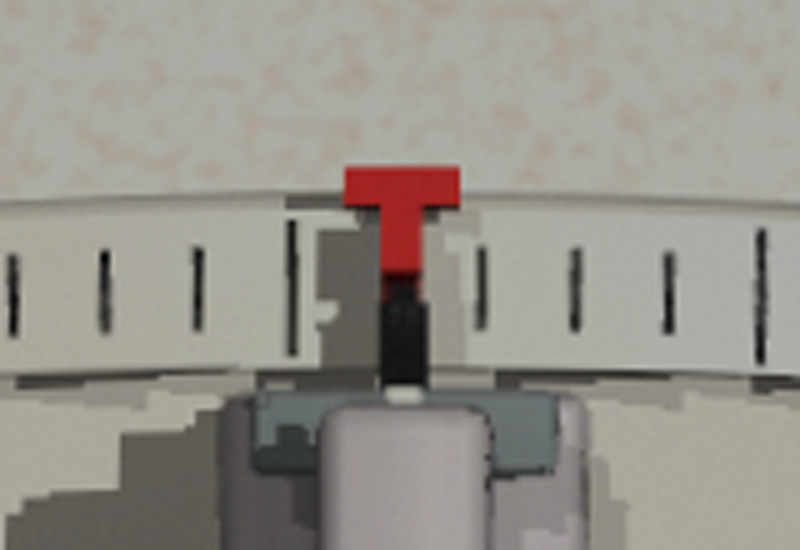

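The pointer and the mark stem line up (crop x 403 vs 402, under 0.3 mm apart). Next I'll slide along the fin to close the lever.

servo_tool --motion '[{"x":3,"y":0,"z":0,"rx":0,"ry":0,"rz":0},{"x":3,"y":0,"z":0,"rx":0,"ry":0,"rz":0},{"x":3,"y":0,"z":0,"rx":0,"ry":0,"rz":0},{"x":3,"y":0,"z":0,"rx":0,"ry":0,"rz":0},{"x":3,"y":0,"z":0,"rx":0,"ry":0,"rz":0},{"x":0,"y":0,"z":0,"rx":0,"ry":0,"rz":0},{"x":0,"y":0,"z":0,"rx":0,"ry":0,"rz":0}]'

```text
time_s: 18.75
tool_pos: [0.5334, 0.1723, 0.0752]
ee_rot: [3.141, 0.009, -0.025]
wrist_force: [-27.1, -2.3, 10.3]
finger_gap: 0.127
gripper_force: 30.0
```

servo_tool --motion '[{"x":3,"y":0,"z":0,"rx":0,"ry":0,"rz":0},{"x":3,"y":0,"z":0,"rx":0,"ry":0,"rz":0},{"x":3,"y":0,"z":0,"rx":0,"ry":0,"rz":0},{"x":3,"y":0,"z":0,"rx":0,"ry":0,"rz":0},{"x":3,"y":0,"z":0,"rx":0,"ry":0,"rz":0},{"x":3,"y":0,"z":0,"rx":0,"ry":0,"rz":0},{"x":0,"y":0,"z":0,"rx":0,"ry":0,"rz":0}]'

```text
time_s: 19.45
tool_pos: [0.5505, 0.1718, 0.074]
ee_rot: [3.14, 0.012, -0.025]
wrist_force: [-30.7, -2.3, 4.4]
finger_gap: 0.129
gripper_force: 30.9
```

servo_tool --motion '[{"x":3,"y":0,"z":0,"rx":0,"ry":0,"rz":0},{"x":3,"y":0,"z":0,"rx":0,"ry":0,"rz":0},{"x":3,"y":0,"z":0,"rx":0,"ry":0,"rz":0},{"x":3,"y":0,"z":0,"rx":0,"ry":0,"rz":0},{"x":0,"y":0,"z":0,"rx":0,"ry":0,"rz":0}]'

```text
time_s: 19.95
tool_pos: [0.5621, 0.1715, 0.0735]
ee_rot: [3.14, 0.013, -0.025]
wrist_force: [-32.1, -3.2, 0.7]
finger_gap: 0.128
gripper_force: 30.9
```

servo_tool --motion '[{"x":3,"y":0,"z":0,"rx":0,"ry":0,"rz":0},{"x":3,"y":0,"z":0,"rx":0,"ry":0,"rz":0},{"x":2,"y":0,"z":0,"rx":0,"ry":0,"rz":0},{"x":0,"y":0,"z":0,"rx":0,"ry":0,"rz":0},{"x":0,"y":0,"z":0,"rx":0,"ry":0,"rz":0}]'

```text
time_s: 20.45
tool_pos: [0.5699, 0.1712, 0.0732]
ee_rot: [3.14, 0.013, -0.025]
wrist_force: [-32.0, -3.0, -0.9]
finger_gap: 0.124
gripper_force: 30.9
```

servo_tool --motion '[{"x":1.5,"y":0,"z":0,"rx":0,"ry":0,"rz":0},{"x":1.5,"y":0,"z":0,"rx":0,"ry":0,"rz":0},{"x":0,"y":0,"z":0,"rx":0,"ry":0,"rz":0},{"x":0,"y":0,"z":0,"rx":0,"ry":0,"rz":0}]'

```text
time_s: 20.85
tool_pos: [0.5726, 0.1712, 0.0731]
ee_rot: [3.14, 0.014, -0.025]
wrist_force: [-36.3, -3.2, 0.7]
finger_gap: 0.127
gripper_force: 35.3
```

servo_tool --motion '[{"x":1,"y":0,"z":0,"rx":0,"ry":0,"rz":0},{"x":0,"y":0,"z":0,"rx":0,"ry":0,"rz":0},{"x":0,"y":0,"z":0,"rx":0,"ry":0,"rz":0}]'

```text
time_s: 21.15
tool_pos: [0.5729, 0.1712, 0.0731]
ee_rot: [3.14, 0.016, -0.025]
wrist_force: [-42.8, -2.1, 2.9]
finger_gap: 0.127
gripper_force: 40.8
```

```bash
python3 w.py w8 .077 | head -1
python3 - <<'E'
from h import *
s=robot.state();im=robot.camera("wrist")
h=cv2.cvtColor(im,cv2.COLOR_RGB2HSV)
m=cv2.inRange(h,(0,150,40),(3,255,255))|cv2.inRange(h,(174,150,40),(180,255,255));m[:,:200]=0;m[:,450:]=0;m[260:]=0
n,l,st,c=cv2.connectedComponentsWithStats(m);k=1+np.argmax(st[1:,4]);print("mark",st[k],c[k])
v=st[k][1]+st[k][3]
for r in range(v-4,v+28,2):
    row=np.nonzero((m[r,280:380]>0))[0]; d=np.nonzero(h[r,290:370,2]<45)[0]
    print(r,(row.min()+280,row.max()+280) if len(row) else None,(d.min()+290,d.max()+290,len(d)) if len(d) else None)
y,b=blobs(im,(18,120,40),(34,255,255),40)
print([ (c.tolist(),t) for c,t in b if 200<c[0]<450 and c[1]<300])
for c,t in b:
    if 200<c[0]<450 and c[1]<300:
        print(np.round(onz("wrist",(c[0],t[1]),.082,s),4),np.round(onz("wrist",(c[0],t[1]+t[3]),.082,s),4))
E
```

```text
21.15 [0.5729 0.1712 0.0731] [ 3.1401  0.0155 -0.0248] 0.127 40.81738919019699 [-42.8  -2.1   2.9]
mark [313 178  24  31 373] [324.23324397 188.80428954]
205 (np.int64(321), np.int64(328)) (np.int64(303), np.int64(359), 4)
207 (np.int64(321), np.int64(327)) (np.int64(303), np.int64(359), 6)
209 None (np.int64(303), np.int64(359), 12)
211 None (np.int64(303), np.int64(329), 10)
213 None (np.int64(303), np.int64(329), 10)
215 None (np.int64(321), np.int64(329), 9)
217 None (np.int64(321), np.int64(329), 9)
219 None (np.int64(321), np.int64(329), 9)
221 None (np.int64(321), np.int64(329), 9)
223 None (np.int64(321), np.int64(330), 10)
225 None (np.int64(321), np.int64(330), 10)
227 None (np.int64(319), np.int64(332), 14)
229 None None
231 None None
233 None (np.int64(298), np.int64(351), 54)
235 None (np.int64(297), np.int64(352), 56)
[([281.7, 278.6], [252, 242, 59, 67, 3055]), ([368.1, 278.9], [340, 242, 58, 67, 3017])]
[0.6105 0.1863 0.082 ] [0.5828 0.1881 0.082 ]
[0.6097 0.1544 0.082 ] [0.5819 0.154  0.082 ]
```

The lever is against its stop: a 1 mm push moved it only 0.3 mm and added 6 N. The pointer and mark still agree (325 vs 324 px). I'll ease the push slightly, let it settle and hand in.

servo_tool --motion '[{"x":-0.6,"y":0,"z":0,"rx":0,"ry":0,"rz":0},{"x":0,"y":0,"z":0,"rx":0,"ry":0,"rz":0},{"x":0,"y":0,"z":0,"rx":0,"ry":0,"rz":0},{"x":0,"y":0,"z":0,"rx":0,"ry":0,"rz":0},{"x":0,"y":0,"z":0,"rx":0,"ry":0,"rz":0},{"x":0,"y":0,"z":0,"rx":0,"ry":0,"rz":0}]'

```text
time_s: 21.85
tool_pos: [0.5729, 0.1711, 0.0731]
ee_rot: [3.14, 0.014, -0.025]
wrist_force: [-36.6, -3.3, -0.3]
finger_gap: 0.126
gripper_force: 40.6
```

```bash
python3 -c "
from cell import robot
s=robot.state();print(s['tool_pos'],s['wrist_force'],s['gripper_force']);print(robot.job_done())"
```

```text
[0.57288202 0.17113286 0.07308168] [-36.63974929  -3.25661022  -0.28318611] 40.578908175230026
the job is handed in; nothing more can be done
None
```

I handed the job in at about 22 s: both vials stand in the pockets, and the gripper still holds the leg at the mark with the lever against its closed stop; no verdict came back.

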